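Dip the level gauge into the steel tea caddy

ROBOT

A 6-joint arm with a two-finger parallel gripper is mounted at the origin on the work surface. World frame = base frame: x ahead of the robot, y to its left, z up, the work surface at z = 0. Lengths are in mm, angles in rad, forces in N, time in s.
With the tool pointing down it reaches from about 275 to 850 mm from the base axis. Payload 5.2 kg.
Tool frame: the origin (TCP) lies at the very end of the fingers, on their centre line; the grasp point (between the pads) lies 19 mm behind it (robot.hold_point_z is the distance from the TCP to the grasp point, in mm); z points along the fingers, y is the line along which they close (so a half turn about z gives the same grasp; the last joint's range is limited). The gripper opens to 85 mm and grips with 20 to 120 N. Pads are 22 mm wide; open, the fingers measure 114 mm over their backs; the gripper's body (76 mm by 85 mm) begins 54 mm behind the grasp point. The pads swing forward as they close: fully open they stand 13 mm farther back than shut.
Start: joints at [1.086, 0.259, 1.535, -0, 1.348, -0.203], TCP at [152.924, 528.317, 231.31] pointing down, gripper open.
Joint ranges: [-3.14, 3.14], [-0.91, 2.08], [0.19, 2.58], [-1.22, 4.36], [0.22, 2.71], [-3.12, 3.12]. Speed limits (rad/s): [2.57, 2.57, 3.14, 3.14, 3.14, 3.14].

INTERFACE

Orientations are given as [roll, pitch, yaw] about the fixed x, y, z axes, in that order (R = Rz(yaw) Ry(pitch) Rx(roll)).
In Python, from cell import robot, cams, models gives the robot as it stands.
- The arm moves only by the tool step_arm, never from a script. Its arguments are lists of equal length, an entry for each row: "delta_pos": the shift along the tool's x, y, z in units of 50 mm (1.0 is 50 mm), a list of three; "rotation": the turn, a rotation vector about the tool's x, y, z in degrees, a list of three; "claw": the finger opening in mm, from 0 to 85.4. In form: {"delta_pos": [[tx, ty, tz], ...], "rotation": [[ax, ay, az], ...], "claw": [claw, ...]}. A call has 1 to 12 rows; each row is the pose to reach, as a shift and turn from the pose commanded when the call began, along the tool's axes at that moment; what a row does not reach only later rows make up. A row lasts 1/8 s, in which the tool goes at most 62.5 mm and 10.7 degrees, less where a joint would pass 70% of its speed; a pose out of reach is approached as far as the arm can. A call with a gripper value outside its range is refused whole. The fingers move at their own pace and stop on an object; "squeeze" is the grip in N (left out, the last holds). Time passes only in rows, so rows that repeat a pose let the fingers close. It gives the time, the measured TCP pose, the force, the opening and the grip force at its end, in the units of the state.
- robot.get_obs(): the state, without advancing time (a new reading comes with each control period).
- cams.capture(name): name is "side" or "top" or "wrist"; returns the picture (420x560x3 uint8, blue, green, red); there is no depth.
- cams.camera_model(name): a dict with "mtx" (3x3 intrinsics, pixels), "dist" ([k1, k2, p1, p2, k3] as OpenCV has them; the pictures are not rectified), "cam_to_world" (4x4, takes a point from camera to world coordinates). Camera axes: x right, y down, z forward; pixel columns grow to the right and rows downward; lengths in mm; the calibration is good to about 2 mm. A picture is of the moment at which its call begins: read the wrist's pose just before it. camera_model takes no time and is no camera call; for the wrist camera it gives the pose at the moment of the call.
- robot.sign_off(): hands the job in; it is judged then, once.
Trained networks look in the newest picture that a camera, given by its name, has taken for a name from the list of things; names that differ only in an ending like _2 or _b are one class to them, and where a whole thing is asked for, a point or a joint stands for the part that bears it (a point fixed in the world has none). Each returns a list of dicts, best first, with "confidence" (0 to 1); they miss things now and then, are a little off and sometimes report something else, mostly with a low value. They report only what shows in the picture. A call takes as long as a camera call. They do not tell look-alikes from the thing itself.
- models.look_for(camera, target): "position" ([column, row] as shares, 0 to 1, of the picture: columns of its width, rows of its height, amid what is visible of it).
- models.mark_of(camera, target): "position" ([column, row] as shares, 0 to 1, of the picture: columns of its width, rows of its height: a listed point, or the origin of a listed thing).
The state is a dict: "t": time; "qpos": joint angles; "dq": joint speeds; "effort": joint torques, N m; "tcp_pos": TCP position; "orientation": TCP orientation; "force": force on the tool from outside, world axes, zero at the start; "wrist_torque": the same for the moment, N m; "width": finger opening in mm; "gripper_force": force on a finger pad.
Only numpy, scipy, OpenCV 4.12 (cv2) and the standard library are available. Lean on these libraries where they do the work, as an engineer would, in place of code of your own. Each camera call takes 0.05 s, during which the arm holds its last target. There are 200 camera calls.

TASK

Take the orange-handled level gauge out of its wooden stand by the handle and gently lower its flat blade into the slot in the lid of the cork-bottomed steel caddy, all the way until the gauge's shoulder plate sits flat on the lid. Let go and leave it standing there; do not shove the caddy about, and leave the slotted red tin and the turquoise teapot where they are.

Things in the scene. Friction and masses are not known exactly. Their poses are not given: they have to be found in the camera images.
- gauge: Loose level gauge, 120 g, upright, blade down in a fixed wooden stand (75 mm high, 90 x 60, slot 40 x 9). Origin: centre of shoulder plate's underside, x along blade width, z up. Steel blade 30 (x) x 4 (y), to 62 below origin; dark shoulder plate 60 x 32 x 6, z 0 to 6; orange handle 30 (x) x 16 (y), z 6 to 52: grip it across y. Lifts straight up; same after half a turn about z.
- caddy: Target: square tea caddy of bright steel, 100 x 100 mm, on a wider cork base (112 square, 12 thick) that shows all round; loose, 0.8 kg. Origin: centre of its underside, z up. Flat lid top at z 114; in its middle a dark-trimmed through slot 48 long (x) by 16 wide (y). Empty, over 90 mm deep below the lid: the shoulder plate, not the floor, stops the blade.
- tin: Bystander: red painted square tin, 100 x 100 mm, lid top 114 mm high, same slot in its lid but no cork base; loose, 0.8 kg. Origin: centre of its underside; z up. The caddy and the tin may change places.
- teapot: Bystander: turquoise teapot, 144 mm across, 128 high, spout to 120 mm along its +x, handle to 111 mm along -x; loose, 0.7 kg. Origin: centre of its underside; z up. Also about: two green glass tumblers (72 mm across, 95 high) beyond the work, a chrome kettle (232 high) at the far right.
Not all that is in view belongs to the job. There is more than one size of the gauge; the job needs the middle-sized.

How it is judged (in metres and radians):
On the way:
1. the gauge is lifted clear out of its stand (height (world z) of gauge above 0.14 m), for 0.1 s.
At the end, for the whole second after the job is handed in: The blade is in the steel caddy's slot, shoulder plate on the lid (gauge origin 110-118 mm above the caddy's, within 16 mm of its axis, along the slot within 0.5 rad, upright within 0.1), at rest; caddy upright within 0.05 rad and 40 mm of its start, tin and teapot within 30 mm (z of gauge in the frame of caddy between 0.11 and 0.118 m and horizontal distance between gauge and caddy below 0.016 m and angle between the x axis of gauge and the x axis of caddy, either way round below 0.5 rad and angle between gauge's own z axis and vertical below 0.1 rad and angle between caddy's own z axis and vertical below 0.05 rad and linear speed of each of gauge, caddy below 0.02 m/s and distance of caddy from where it was at the start of the episode below 0.04 m and distance of each of tin, teapot from where it was at the start of the episode below 0.03 m); the robot touches nothing.
It fails at once if the gauge is dropped or rammed into the caddy (over 0.5 m/s with the blade in the slot, or over 40 N between them) (contact force between gauge and caddy above 40 N or (linear speed of gauge above 0.5 m/s and horizontal distance between gauge and caddy below 0.016 m and z of gauge in the frame of caddy below 0.17 m)).
It fails at once if the caddy is shoved more than 40 mm (distance of caddy from where it was at the start of the episode above 0.04 m).
It fails at once if the red tin or the teapot is moved more than 30 mm or tipped over 0.3 rad (distance of any of tin, teapot from where it was at the start of the episode above 0.03 m or angle between any of tin, teapot's own z axis and vertical above 0.3 rad).
It also fails if it takes over 38 s, if anything falls off the work surface, if the arm or the gripper's body presses on something with over 40 N, if the wrist force passes 120 N, or if a joint passes its speed limit or range.

## Working session

There is one attempt and no reset: what is moved stays moved. The work goes in short steps, Python scripts to look and compute and a tool call to move; the robot and the scene stay as the last step left them, time stands still between calls to the robot, and variables do not carry over. Pictures are saved under pics/ and viewed, at most 10 in all, crops included, and the job is handed in when it is done.

Besides the shell and the picture viewer there is one more tool, called after "Request:" in YAML: its name, and indented under it one key for each argument. step_arm: Moves the arm, as the interface text tells. Its arguments: {"type":"object","properties":{"delta_pos":{"type":"array"},"rotation":{"type":"array"},"claw":{"type":"array"},"squeeze":{"type":"number"}},"required":["delta_pos","rotation","claw"]}

```bash
mkdir -p pics; ls; python3 - <<'E'
from cell import robot,cams,models
import cv2,numpy as np
print(robot.get_obs())
a=cams.capture("side");b=cams.capture("top")
cv2.imwrite("pics/side.png",a);cv2.imwrite("pics/top.png",b)
for c in("side","top"):
    for n in("gauge","caddy","tin","teapot"):
        print(c,n,[(np.round(np.array(d["position"])*[560,420],1).tolist(),round(d["confidence"],2)) for d in models.mark_of(c,n)[:4]])
    m=cams.camera_model(c);print(m["mtx"],m["dist"],m["cam_to_world"])
E
```

```text
pics
{'t': 0.0, 'qpos': array([ 1.08619350e+00,  2.59331146e-01,  1.53604296e+00, -1.58799068e-05,
        1.34797425e+00, -2.02806873e-01]), 'dq': array([ 0.00021915, -0.00084994,  0.00117702, -0.00015512,  0.0018404 ,
       -0.00117126]), 'effort': array([ 6.82600080e-05, -4.46031010e+01, -2.90566599e+01, -2.30775240e-04,
        1.17449934e-02, -2.30469050e-05]), 'tcp_pos': array([152.69365221, 527.8595148 , 230.49715273]), 'orientation': array([-3.13986982e+00, -3.38468253e-04,  2.85979993e+00]), 'force': array([0.19330466, 1.29855431, 0.56838804]), 'wrist_torque': array([ 0.03916971, -0.00411424, -0.02831694]), 'gripper_force': 0.0, 'width': 85.02340476330386}
side gauge [([300.6, 307.0], 0.78), ([295.2, 261.0], 0.62)]
side caddy [([301.0, 162.7], 0.97)]
side tin [([291.1, 199.3], 0.58)]
side teapot [([230.4, 411.9], 0.92)]
[[402.59762128   0.         283.64775438]
 [  0.         402.59762128 212.53127326]
 [  0.           0.           1.        ]] [-0.00271745  0.          0.          0.          0.        ] [[-9.88888203e-01 -9.93648059e-02  1.10574669e-01  3.92862802e+02]
 [-1.48409029e-01  6.16554113e-01 -7.73198413e-01  8.00503014e+02]
 [ 8.65344348e-03 -7.81017069e-01 -6.24449723e-01  6.79967882e+02]
 [ 0.00000000e+00  0.00000000e+00  0.00000000e+00  1.00000000e+00]]
top gauge [([296.6, 238.8], 0.85), ([240.4, 221.8], 0.65), ([208.0, 230.1], 0.47)]
top caddy [([421.0, 205.0], 0.83)]
top tin []
top teapot [([242.2, 224.0], 0.75), ([143.6, 204.8], 0.66)]
[[476.6893215    0.         287.79057068]
 [  0.         476.6893215  210.11462591]
 [  0.           0.           1.        ]] [-0.11405704  0.          0.          0.          0.        ] [[-5.32536120e-03 -9.94741951e-01  1.02274586e-01  3.54431484e+02]
 [-9.99954986e-01  4.49410612e-03 -8.35638283e-03  9.26398132e+01]
 [ 7.85281172e-03 -1.02314483e-01 -9.94721107e-01  1.36162621e+03]
 [ 0.00000000e+00  0.00000000e+00  0.00000000e+00  1.00000000e+00]]
```

View pics/side.png

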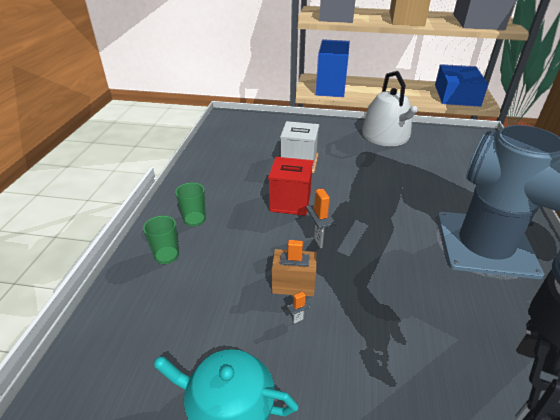

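View pics/top.png

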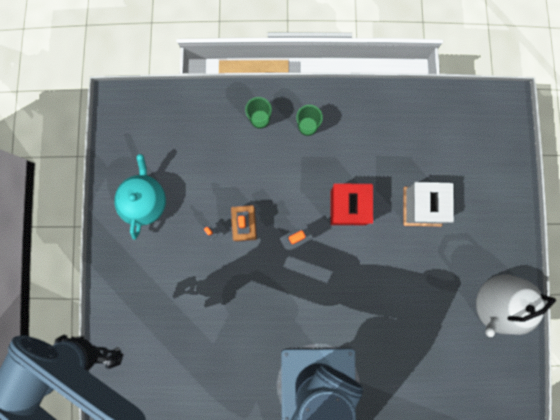

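The candidates for the gauge are all orange-handled. One is in the wooden stand (top 242,222; side 295,250), a larger one stands loose (top 297,238; side 321,205), and a smaller one is also loose (top 208,231; side 299,300). By the description it's the one in the stand. The steel caddy with cork base is at top (433,202), and the red tin is at (353,204). Next I'll measure and check with a crop.

```bash
cat > h.py <<'E'
import cv2,numpy as np
from cell import robot,cams,models
def toz(c,px,z,m=None):
    m=m or cams.camera_model(c)
    u=cv2.undistortPoints(np.array(px,float).reshape(-1,1,2),m["mtx"],np.array(m["dist"]))[:,0]
    T=np.array(m["cam_to_world"]);d=np.c_[u,np.ones(len(u))]@T[:3,:3].T;o=T[:3,3]
    return o+d*((z-o[2])/d[:,2])[:,None]
def blobs(c,mask,z,amin=15,m=None):
    n,l,s,ce=cv2.connectedComponentsWithStats(mask.astype(np.uint8))
    for i in range(1,n):
        if s[i,4]>=amin:
            ys,xs=np.where(l==i);P=toz(c,np.c_[xs,ys],z,m)[:,:2]
            (cx,cy),(w,h),a=cv2.minAreaRect(P.astype(np.float32))
            print(c,"px",ce[i].round(1),"n",s[i,4],"mean",P.mean(0).round(1),"rect",round(cx,1),round(cy,1),round(w,1),round(h,1),round(a,1))
E
python3 - <<'E'
from h import *
for c in("top","side"):
    im=cv2.imread(f"pics/{c}.png");b,g,r=[im[...,i].astype(int) for i in range(3)]
    print("orange z127");blobs(c,(r>190)&(g>60)&(g<150)&(b<80),127)
    k=np.zeros(b.shape,bool)
    if c=="top": k[185:225,335:452]=1
    else: k[122:180,270:320]=1
    print("slots z114");blobs(c,k&(im.max(2)<75),114)
    white=(im.min(2)>190)&k;print("lid");blobs(c,white,114,200)
t=cv2.imread("pics/top.png")[180:260,190:320];s=cv2.imread("pics/side.png")[180:330,250:350]
cv2.imwrite("pics/crop.png",np.hstack([cv2.resize(t,(487,300),interpolation=2),cv2.resize(s,(200,300),interpolation=2)]))
E
```

```text
orange z127
top px [242.1 221.7] n 29 mean [451.8 201.1] rect 452.2 202.7 28.7 13.0 0.3
top px [296.5 236.7] n 67 mean [412.  60.] rect 411.8 60.3 20.9 39.4 26.3
slots z114
top px [381.5 199.4] n 497 mean [ 510.3 -166.8] rect 504.8 -167.9 43.1 89.1 88.5
top px [433.5 201.5] n 108 mean [ 504.1 -307.3] rect 504.1 -307.3 13.7 46.3 87.8
top px [353.  203.1] n 132 mean [500.7 -90.3] rect 500.9 -90.4 16.0 48.1 88.9
lid
top px [432.9 203. ] n 1175 mean [ 500.  -305.7] rect 500.4 -306.3 101.6 97.2 89.6
orange z127
side px [323.1 202.7] n 218 mean [407.6  65.4] rect 406.6 66.4 26.2 108.5 9.9
side px [294.9 250. ] n 252 mean [451.4 229. ] rect 452.4 228.1 28.3 55.7 3.5
side px [299.6 299.4] n 127 mean [427.7 349.8] rect 427.0 350.4 18.4 33.7 14.9
slots z114
side px [276.6 150.2] n 79 mean [ 553.8 -173.1] rect 557.8 -180.2 21.9 89.2 11.0
lid
side px [300.  130.5] n 437 mean [ 503.3 -301.9] rect 504.1 -304.0 101.4 102.2 88.3
```

View pics/crop.png

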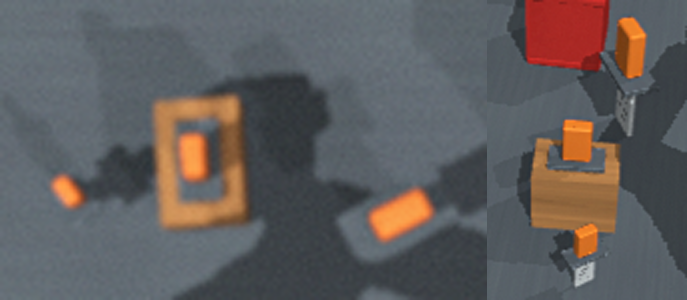

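The crop confirms it. The gauge in the stand is the middle size, with the handle along world x at about (452, 201). The caddy's slot is near (503, -306), also along x. I'll move above the gauge, then refine with the wrist camera.

Request:
step_arm:
  delta_pos:
    - [-1.9, -1.15, 0]
    - [-3.8, -2.3, 0]
    - [-5.7, -3.45, 0]
    - [-7.0, -4.3, 0]
    - [-7.56, -4.62, 0]
    - [-7.56, -4.62, 0]
    - [-7.56, -4.62, 0]
    - [-7.56, -4.62, 0]
    - [-7.56, -4.62, 0]
    - [-7.56, -4.62, 0]
  rotation:
    - [0, 0, -4]
    - [0, 0, -8]
    - [0, 0, -12]
    - [0, 0, -16.1]
    - [0, 0, -16.1]
    - [0, 0, -16.1]
    - [0, 0, -16.1]
    - [0, 0, -16.1]
    - [0, 0, -16.1]
    - [0, 0, -16.1]
  claw: [45, 45, 45, 45, 45, 45, 45, 45, 45, 45]
  squeeze: 40

```text
t: 1.75
tcp_pos: [450.7, 202.4, 231.3]
orientation: [3.141, -0.001, -3.141]
force: [0.3, -0.2, -0.2]
width: 45.3
gripper_force: 0.0
```

```bash
cat > w.py <<'E'
from h import *
import sys
o=robot.get_obs();m=cams.camera_model("wrist");im=cams.capture("wrist");cv2.imwrite(f"pics/{sys.argv[1]}.png",im)
print(o["t"],o["tcp_pos"],o["orientation"],o["width"])
b,g,r=[im[...,i].astype(int) for i in range(3)]
blobs("wrist",(r>170)&(g>60)&(g<160)&(b<80),127,100,m)
blobs("wrist",(im.max(2)<75),114,200,m)
E
python3 w.py w1
```

```text
1.75 [450.70642803 202.44981936 231.29935667] [ 3.14118219e+00 -5.72779351e-04 -3.14081687e+00] 45.2628610111835
wrist px [113.5 153.1] n 1165 mean [407.8  69.1] rect 409.0 58.8 25.9 70.8 22.1
wrist px [377.3 167.7] n 129 mean [419.7 278.6] rect 421.8 282.3 23.3 9.4 41.0
wrist px [261.8 201.2] n 533 mean [447.3 186.6] rect 445.1 186.0 51.2 11.4 4.9
wrist px [281.5 201.9] n 345 mean [447.9 202.6] rect 454.2 204.9 18.1 47.9 84.7
wrist px [279.2 360.5] n 52646 mean [621.7 199.8] rect 603.8 198.9 224.6 661.5 0.1
```

View pics/w1.png

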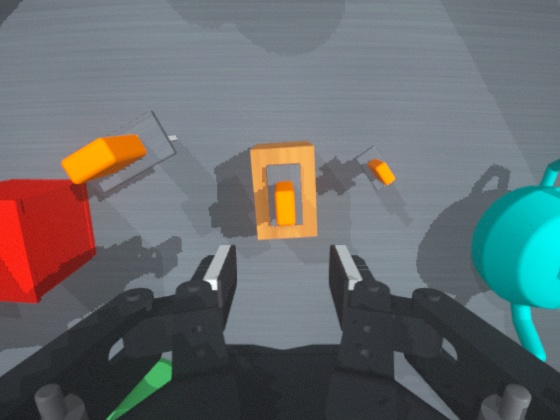

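The wrist view shows the handle at about (285,205) between the stand walls and the fingers symmetric about it. The small gauge at (381,172) and the large one at (104,160) are both clear of the fingers.

```bash
python3 - <<'E'
from h import *
im=cv2.imread("pics/w1.png");m=cams.camera_model("wrist")
hsv=cv2.cvtColor(im,cv2.COLOR_BGR2HSV)
for r in range(176,234,4):
    row=im[r,270:300]; s=hsv[r,270:300]
    k=np.where((row[:,2]>200)&(row[:,0]<60)&(s[:,1]>220))[0]; print(r,(k.min()+270,k.max()+270,row[len(row)//2]) if len(k) else None)
print(toz("wrist",[[275,194],[294,194],[277,226],[295,226],[285.5,210]],127,m).round(1))
print(toz("wrist",[[251,150],[314,143],[317,237],[258,240]],75,m).round(1)); print(m["cam_to_world"])
E
```

```text
176 None
180 None
184 (np.int64(277), np.int64(291), array([  0, 116, 227], dtype=uint8))
188 (np.int64(277), np.int64(292), array([  0, 115, 228], dtype=uint8))
192 (np.int64(275), np.int64(292), array([  0, 169, 255], dtype=uint8))
196 (np.int64(275), np.int64(293), array([  0, 181, 255], dtype=uint8))
200 (np.int64(276), np.int64(293), array([  0, 178, 255], dtype=uint8))
204 (np.int64(276), np.int64(293), array([  0, 176, 255], dtype=uint8))
208 (np.int64(276), np.int64(293), array([  0, 174, 255], dtype=uint8))
212 (np.int64(276), np.int64(294), array([  0, 175, 255], dtype=uint8))
216 (np.int64(277), np.int64(294), array([  0, 175, 255], dtype=uint8))
220 (np.int64(277), np.int64(294), array([  0, 173, 255], dtype=uint8))
224 (np.int64(278), np.int64(292), array([  0, 147, 252], dtype=uint8))
228 None
232 None
[[441.2 197.5 127. ]
 [441.1 212.8 127. ]
 [468.4 199.  127. ]
 [468.4 213.9 127. ]
 [454.6 206.  127. ]]
[[410.8 173.8  75. ]
 [404.3 233.   75. ]
 [498.  238.6  75. ]
 [501.4 178.7  75. ]]
[[-9.21410566e-04  9.64328749e-01  2.64705902e-01  3.82914624e+02]
 [ 9.99999514e-01  9.81122126e-04 -9.33645720e-05  2.03485662e+02]
 [-3.49742959e-04  2.64705688e-01 -9.64329185e-01  3.75072307e+02]
 [ 0.00000000e+00  0.00000000e+00  0.00000000e+00  1.00000000e+00]]
```

Request:
step_arm:
  delta_pos:
    - [-0.066, 0.058, 0.4]
    - [-0.066, 0.058, 0.9]
    - [-0.066, 0.058, 1.4]
    - [-0.066, 0.058, 1.9]
    - [-0.066, 0.058, 2.4]
    - [-0.066, 0.058, 2.7]
    - [-0.066, 0.058, 2.86]
    - [-0.066, 0.058, 2.86]
    - [-0.066, 0.058, 2.86]
  rotation:
    - [0, 0, -3]
    - [0, 0, -3]
    - [0, 0, -3]
    - [0, 0, -3]
    - [0, 0, -3]
    - [0, 0, -3]
    - [0, 0, -3]
    - [0, 0, -3]
    - [0, 0, -3]
  claw: [45, 45, 45, 45, 45, 45, 45, 45, 45]

```text
t: 2.92
tcp_pos: [455.7, 204.4, 89.1]
orientation: [3.141, 0.001, -3.09]
force: [-0.4, -0.2, 0.6]
width: 44.9
gripper_force: 0.0
```

Request:
step_arm:
  delta_pos:
    - [0, 0, 0]
    - [0, 0, 0]
    - [0, 0, 0]
    - [0, 0, 0]
    - [0, 0, 0]
    - [0, 0, 0]
  rotation:
    - [0, 0, 0]
    - [0, 0, 0]
    - [0, 0, 0]
    - [0, 0, 0]
    - [0, 0, 0]
    - [0, 0, 0]
  claw: [8, 8, 8, 8, 8, 8]
  squeeze: 40

```text
t: 3.68
tcp_pos: [455.5, 204.3, 88.9]
orientation: [3.142, 0.001, -3.09]
force: [0.0, 0.7, 4.5]
width: 15.8
gripper_force: 39.7
```

Request:
step_arm:
  delta_pos:
    - [0, 0, -0.2]
    - [0, 0, -0.6]
    - [0, 0, -1.1]
    - [0, 0, -1.7]
    - [0, 0, -2.3]
    - [0, 0, -2.8]
    - [0, 0, -3.0]
    - [0, 0, -3.0]
    - [0, 0, -3.0]
  rotation:
    - [0, 0, 0]
    - [0, 0, 0]
    - [0, 0, 0]
    - [0, 0, 0]
    - [0, 0, 0]
    - [0, 0, 0]
    - [0, 0, 0]
    - [0, 0, 0]
    - [0, 0, 0]
  claw: [8, 8, 8, 8, 8, 8, 8, 8, 8]

```text
t: 4.8
tcp_pos: [454.3, 204.1, 237.1]
orientation: [-3.141, -0.002, -3.09]
force: [-0.5, 0.6, -0.7]
width: 15.5
gripper_force: 39.1
```

```bash
python3 w.py w2
```

```text
4.8 [454.33678315 204.05862166 237.08490696] [-3.14125988e+00 -2.31461561e-03 -3.09003457e+00] 15.5171179729406
wrist px [118.3 139.9] n 1065 mean [408.1  70.2] rect 409.2 59.3 25.7 68.9 21.6
wrist px [375.4 168.5] n 127 mean [420.8 278.8] rect 422.5 282.6 23.5 10.1 41.5
wrist px [282.3 280.5] n 3318 mean [526.1 208.5] rect 525.5 208.5 103.9 36.5 2.2
wrist px [279.6 362.4] n 52333 mean [632.1 210.7] rect 615.8 208.2 221.1 674.9 3.1
```

View pics/w2.png

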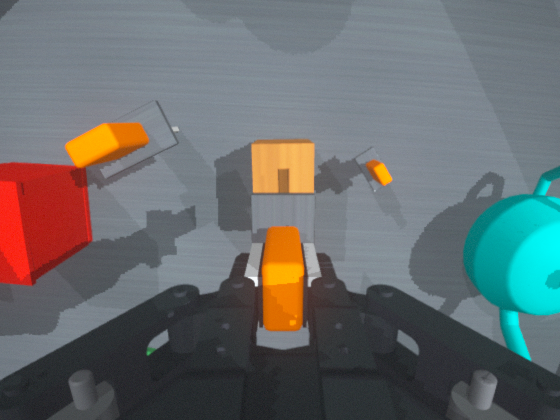

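It's held by the handle, width 15.5. The shoulder plate shows as a grey edge at (283,210) and the stand is empty at (283,165). Next I'll carry it to just past the caddy so the wrist camera can see the slot.

Request:
step_arm:
  delta_pos:
    - [0, -0.3, -0.3]
    - [-0.1, -0.9, -0.6]
    - [-0.3, -1.8, -0.6]
    - [-0.5, -2.9, -0.6]
    - [-0.6, -4.0, -0.6]
    - [-0.7, -5.1, -0.6]
    - [-0.8, -6.2, -0.6]
    - [-0.9, -7.3, -0.6]
    - [-1.1, -8.4, -0.6]
    - [-1.29, -9.4, -0.6]
    - [-1.29, -10.0, -0.6]
    - [-1.29, -10.26, -0.6]
  rotation:
    - [0, 0, 0]
    - [0, 0, 0]
    - [0, 0, 0.5]
    - [0, 0, 1]
    - [0, 0, 1.5]
    - [0, 0, 2]
    - [0, 0, 2.5]
    - [0, 0, 3]
    - [0, 0, 3]
    - [0, 0, 3]
    - [0, 0, 3]
    - [0, 0, 3]
  claw: [8, 8, 8, 8, 8, 8, 8, 8, 8, 8, 8, 8]

```text
t: 6.35
tcp_pos: [545.1, -307.4, 268.2]
orientation: [-3.142, -0.001, 3.138]
force: [-0.5, 0.9, -1.4]
width: 15.5
gripper_force: 39.3
```

Request:
step_arm:
  delta_pos:
    - [0, 0, 0]
    - [0, 0, 0]
    - [0, 0, 0]
  rotation:
    - [0, 0, 0]
    - [0, 0, 0]
    - [0, 0, 0]
  claw: [8, 8, 8]

```text
t: 6.72
tcp_pos: [546.1, -303.4, 268.8]
orientation: [-3.142, 0.0, -3.141]
force: [0.1, -0.9, -1.2]
width: 15.7
gripper_force: 39.3
```

```bash
python3 w.py w3
```

```text
6.725 [ 546.0613662  -303.43215754  268.7753216 ] [-3.14158755e+00  2.82489641e-04 -3.14081506e+00] 15.715399208617901
wrist px [282.4 280.8] n 3222 mean [ 636.2 -302.5] rect 635.6 -302.5 115.8 41.1 0.0
wrist px [279.1 363.1] n 51435 mean [ 754.9 -306.7] rect 735.6 -307.9 248.3 757.1 0.2
```

View pics/w3.png

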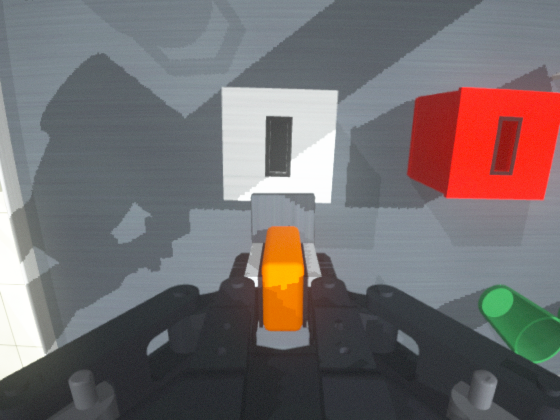

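The slot is fully visible, spanning (265–292, 116–177) in the white steel lid. The red tin is at right, and the plate's front edge lies along row ~193, columns 251–315.

```bash
python3 - <<'E'
from h import *
im=cv2.imread("pics/w3.png");m=cams.camera_model("wrist");o=robot.get_obs();print(o["tcp_pos"])
k=np.zeros(im.shape[:2],bool);k[105:190,250:305]=1
blobs("wrist",k&(im.max(2)<110),114,200,m)
print("plate",toz("wrist",[[251,193.5],[315,193.5]],o["tcp_pos"][2]-13.9+6,m).round(1))
print("lid",toz("wrist",[[221.5,87.5],[337.5,90.5],[334.5,203],[223,199.5]],114,m).round(1))
E
```

```text
[ 546.10378468 -303.57993403  268.77999868]
wrist px [277.8 144.6] n 1405 mean [ 501.4 -307.1] rect 503.0 -307.0 23.1 54.3 88.2
plate [[ 513.7 -318.1  260.9]
 [ 513.6 -286.6  260.9]]
lid [[ 450.3 -357.4  114. ]
 [ 452.9 -253.3  114. ]
 [ 557.5 -251.8  114. ]
 [ 554.  -360.7  114. ]]
```

Request:
step_arm:
  delta_pos:
    - [0.3, -0.03, 0]
    - [0.6, -0.06, 0.2]
    - [0.816, -0.082, 0.5]
    - [0.816, -0.082, 0.9]
    - [0.816, -0.082, 1.2]
    - [0.816, -0.082, 1.36]
    - [0.816, -0.082, 1.36]
    - [0.816, -0.082, 1.36]
    - [0.816, -0.082, 1.36]
  rotation:
    - [0, 0, 0.5]
    - [0, 0, 1]
    - [0, 0, 1.5]
    - [0, 0, 1.5]
    - [0, 0, 1.5]
    - [0, 0, 1.5]
    - [0, 0, 1.5]
    - [0, 0, 1.5]
    - [0, 0, 1.5]
  claw: [8, 8, 8, 8, 8, 8, 8, 8, 8]

```text
t: 7.9
tcp_pos: [505.5, -309.1, 201.0]
orientation: [-3.141, 0.001, 3.115]
force: [0.1, -0.6, -1.3]
width: 15.6
gripper_force: 39.3
```

```bash
python3 - <<'E'
from h import *
print(robot.get_obs()["tcp_pos"])
im=cams.capture("side");w=cams.capture("wrist")
cv2.imwrite("pics/s4.png",np.hstack([cv2.resize(im[60:190,250:350],(400,520),interpolation=2),cv2.resize(w[120:340,200:360],(378,520))]))
E
```

```text
[ 505.50054023 -309.09567743  201.01875897]
```

View pics/s4.png

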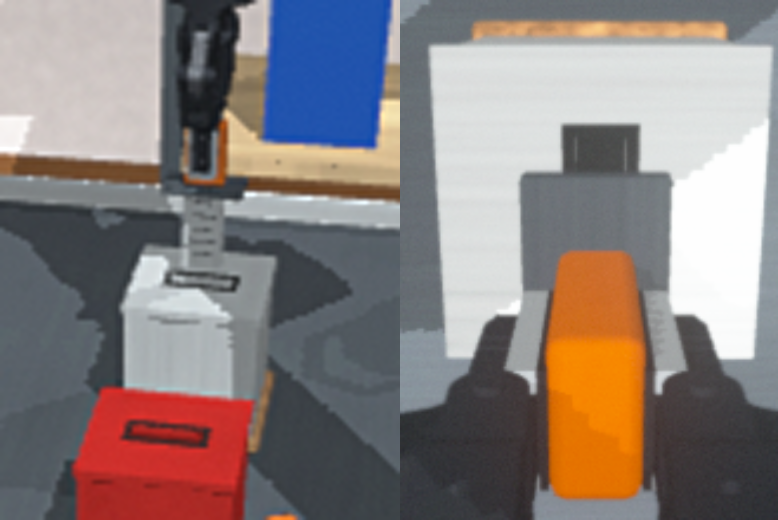

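The blade is right over the slot. The wrist crop puts it about 1.5 mm off in y, so I'll correct that and lower gently.

Request:
step_arm:
  delta_pos:
    - [0, 0.03, 0]
    - [0, 0.03, 0.1]
    - [0, 0.03, 0.25]
    - [0, 0.03, 0.4]
    - [0, 0.03, 0.55]
    - [0, 0.03, 0.7]
    - [0, 0.03, 0.85]
    - [0, 0.03, 1.0]
    - [0, 0.03, 1.15]
    - [0, 0.03, 1.28]
    - [0, 0.03, 1.36]
    - [0, 0.03, 1.36]
  rotation:
    - [0, 0, 0]
    - [0, 0, 0]
    - [0, 0, 0]
    - [0, 0, 0]
    - [0, 0, 0]
    - [0, 0, 0]
    - [0, 0, 0]
    - [0, 0, 0]
    - [0, 0, 0]
    - [0, 0, 0]
    - [0, 0, 0]
    - [0, 0, 0]
  claw: [8, 8, 8, 8, 8, 8, 8, 8, 8, 8, 8, 8]

```text
t: 9.5
tcp_pos: [505.0, -307.2, 132.0]
orientation: [3.141, -0.0, 3.115]
force: [0.0, -0.1, -1.2]
width: 15.5
gripper_force: 39.3
```

Request:
step_arm:
  delta_pos:
    - [0, 0, 0.02]
    - [0, 0, 0.04]
    - [0, 0, 0.05]
    - [0, 0, 0.06]
    - [0, 0, 0.07]
    - [0, 0, 0.075]
    - [0, 0, 0.075]
  rotation:
    - [0, 0, 0]
    - [0, 0, 0]
    - [0, 0, 0]
    - [0, 0, 0]
    - [0, 0, 0]
    - [0, 0, 0]
    - [0, 0, 0]
  claw: [8, 8, 8, 8, 8, 8, 8]

```text
t: 10.38
tcp_pos: [505.2, -307.3, 128.5]
orientation: [3.142, -0.0, 3.115]
force: [-0.2, -0.1, -1.4]
width: 15.5
gripper_force: 39.3
```

Request:
step_arm:
  delta_pos:
    - [0, 0, 0.01]
    - [0, 0, 0.015]
    - [0, 0, 0.02]
    - [0, 0, 0.02]
  rotation:
    - [0, 0, 0]
    - [0, 0, 0]
    - [0, 0, 0]
    - [0, 0, 0]
  claw: [8, 8, 8, 8]

```text
t: 10.88
tcp_pos: [505.2, -307.3, 127.9]
orientation: [-3.141, 0.0, 3.115]
force: [-0.4, 1.4, 2.8]
width: 15.4
gripper_force: 39.8
```

The plate has touched the lid, with the force rising to about +3 N. Now release and retreat straight up.

Request:
step_arm:
  delta_pos:
    - [0, 0, 0]
    - [0, 0, 0]
    - [0, 0, 0]
    - [0, 0, 0]
    - [0, 0, 0]
  rotation:
    - [0, 0, 0]
    - [0, 0, 0]
    - [0, 0, 0]
    - [0, 0, 0]
    - [0, 0, 0]
  claw: [20, 28, 36, 42, 42]

```text
t: 11.5
tcp_pos: [505.2, -307.3, 127.5]
orientation: [-3.142, -0.0, 3.115]
force: [-0.6, 0.2, 0.4]
width: 42.1
gripper_force: 0.0
```

Request:
step_arm:
  delta_pos:
    - [0, 0, -0.2]
    - [0, 0, -0.5]
    - [0, 0, -0.9]
    - [0, 0, -1.4]
    - [0, 0, -2.0]
    - [0, 0, -2.4]
    - [0, 0, -2.4]
    - [0, 0, -2.4]
  rotation:
    - [0, 0, 0]
    - [0, 0, 0]
    - [0, 0, 0]
    - [0, 0, 0]
    - [0, 0, 0]
    - [0, 0, 0]
    - [0, 0, 0]
    - [0, 0, 0]
  claw: [42, 42, 42, 42, 42, 42, 42, 42]

```text
t: 12.5
tcp_pos: [504.9, -307.1, 247.3]
orientation: [3.141, -0.0, 3.115]
force: [-0.3, 0.8, 0.3]
width: 42.0
gripper_force: 0.0
```

```bash
python3 - <<'E'
from h import *
print(robot.get_obs()["tcp_pos"],robot.get_obs()["width"])
im=cams.capture("side");w=cams.capture("wrist")
cv2.imwrite("pics/s5.png",np.hstack([cv2.resize(im[60:190,250:350],(400,520),interpolation=2),cv2.resize(w[120:340,200:360],(378,520))]))
E
```

```text
[ 504.90552124 -307.10400941  247.2541473 ] 42.00802438104465
```

View pics/s5.png

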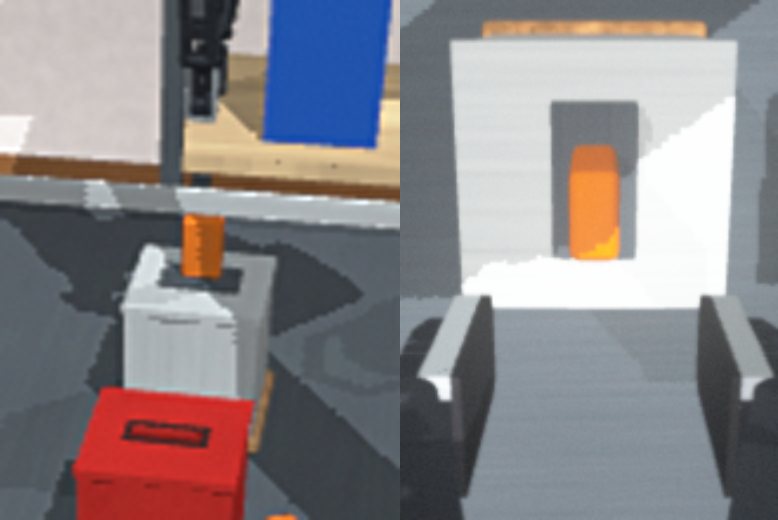

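The shoulder plate sits flat on the lid, centred over the slot, with the handle upright. The caddy hasn't moved and the gripper is clear.

```bash
python3 -c "
from cell import robot
print(robot.sign_off())"
```

```text
the job is handed in; nothing more can be done
None
```

The gauge from the wooden stand is now upright in the steel caddy's slot with its shoulder plate flat on the lid; the caddy looks unmoved, the arm never came near the red tin or teapot, and the job is handed in (no verdict returned).

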